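# Unscrew the lid of the tea jar

### The arm

A 6-joint arm with a two-finger parallel gripper is mounted at the origin on a cart in front of the work surface, level with it; the furniture and walls round the work are solid. World frame = base frame: x ahead of the robot, y to its left, z up, the work surface at z = 0. Lengths are in m, angles in rad, forces in N, time in s.
With the tool pointing down it reaches from about 0.3 to 0.95 m from the base axis. Payload 3.1 kg.
Tool frame: the origin (TCP) lies midway between the tips of the shut fingers; the grasp point (between the pads) lies 19 mm behind it; z points along the fingers, y is the line along which they close (so a half turn about z gives the same grasp; the last joint's range is limited). The gripper opens to 85 mm and grips with 20 to 120 N. Pads are 22 mm wide; open, the fingers measure 114 mm over their backs; the gripper's body (76 mm by 85 mm) begins 54 mm behind the grasp point. The pads swing forward as they close: fully open they stand 13 mm farther back than shut.
Start: joints at [-1.367, 0.308, 1.634, -0, 1.2, -0.07], TCP at [0.169, -0.602, 0.231] pointing down, gripper open.
Joint ranges: [-3.06, 3.06], [-0.79, 1.96], [0.05, 2.63], [-1.19, 4.34], [0.05, 2.64], [-2.94, 2.94]. Speed limits (rad/s): [2.79, 2.79, 3.14, 3.14, 3.14, 3.14].

### API

Orientations are given as a rotation vector (axis times angle).
In Python, from rig import r, get_image, order, recognise, outline_of, place_of gives the robot as it stands.
- The arm moves only by the tool play_rows, never from a script. Its argument "rows" is a list of rows, each a list of 7 numbers: the shift along the tool's x, y, z in m, then the turn, a rotation vector about the tool's x, y, z in degrees, then the opening, from 0 (shut) to 1 (fully open). A call has 1 to 20 rows; each row shifts and turns the commanded pose from where the row before left it, along the tool's axes as they then stand; what a row does not reach is not made up. A row lasts 1/12 s, in which the tool goes at most 41.7 mm and 7.16 degrees, less where a joint would pass 70% of its speed; a pose out of reach is approached as far as the arm can. A call is refused whole if a number of a shift passes 0.0417 or a number of a turn 7.16, either way. A call with a gripper value outside its range is refused whole. The fingers move at their own pace and stop on an object; the grip force is fixed at half the most. Time passes only in rows, so rows that do not move let the fingers close. It gives the time, the measured TCP pose, the force and the opening at its end, in the units of the state.
- r.get_obs(): the state, without advancing time (a new reading comes with each control period).
- get_image(name): name is "scene" or "top"; returns a dict with "pixels" (400x640x3 uint8, red, green, blue), "fovy" (degrees; the focal length in pixels is half the picture's height over the tangent of half this angle, whatever the lens; pixels are square), "cx", "cy" (the principal point, pixels), "view" (4x4, takes a point from world to camera coordinates). Camera axes: x right, y down, z forward; pixel columns grow to the right and rows downward; lengths in m; the calibration is good to about 2 mm. A picture is of the moment at which its call begins. There is no depth.
- order.hand_in(): hands the job in, once; it reports no verdict.
Trained networks look in the newest picture that a camera, given by its name, has taken for a name from the list of things; names that differ only in an ending like _2 or _b are one class to them, and where a whole thing is asked for, a point or a joint stands for the part that bears it (a point fixed in the world has none). Each returns a list of dicts, best first, with "p" (0 to 1); they miss things now and then, are a little off and sometimes report something else, mostly with a low value. They report only what shows in the picture. A call takes as long as a camera call.
- recognise(camera, label): "rect" ([centre column, centre row, width, height] as shares, 0 to 1, of the picture: columns of its width, rows of its height, round what is visible of it).
- outline_of(camera, label): "pixels" (400x640 bool, what is visible of it) and "rect" ([centre column, centre row, width, height] as shares, 0 to 1, of the picture: columns of its width, rows of its height, round what is visible of it).
- place_of(camera, label): "point" ([column, row] as shares, 0 to 1, of the picture: columns of its width, rows of its height: a listed point, or the origin of a listed thing).
The state is a dict: "time_s": time; "qpos": joint angles; "qvel": joint speeds; "tau": joint torques, N m; "tool_pos": TCP position; "tool_rot": TCP orientation; "ft_force": force on the tool from outside, world axes, zero at the start; "wrist_torque": the same for the moment, N m; "opening": finger opening in m.
Only numpy, scipy, OpenCV 4.12 (cv2) and the standard library are available. Lean on these libraries where they do the work, as an engineer would, in place of code of your own. Each camera call takes 0.05 s, during which the arm holds its last target. There are 200 camera calls.

### The job

Open the blue tea jar for refilling: unscrew its steel lid while the jar stays standing in the white jar holder, and take the lid off once the thread has let go. Then lay the lid gently, open side down, flat on a free part of the chopping board and let go of it. Do not drop the lid, do not pull the loose jar up out of its holder, and leave the lemon and the other things where they are.

Things in the scene. Friction and masses are not known exactly. Their poses are not given: they have to be found in the camera images.
- lid: round screw lid of ribbed steel on the jar, 56 mm diameter, 30.5 mm high, 60 g, hollow from below. Origin: centre of its lower edge; z is its axis, up through its closed top. Grip it round its ribbed side from above. When shut, its lower edge is 6.5 mm above the jar's shoulder and 88 mm above the worktop. It turns easily and stays where it is left.
- rim (a point): centre of the jar's mouth, on the neck's axis, 107 mm above the jar's foot. Right-handed single thread: the lid unscrews anticlockwise seen from above, rises 7.5 mm per turn, with 1 mm of play up and down. It comes free after about 1.4 turns (1.3 to 1.55, differs by run), about 10 mm up; until then a pull upward draws the jar with it; after it only the lid's weight.
- jar: blue square jar, 70x70 mm, shoulder 74 mm above its foot, then a white round threaded neck, 48 mm over the thread, to 107 mm. Origin: centre of its foot; z up. About 0.65 kg (varies by a fifth), not fastened: it stands loose in the holder's pocket with 1.5 mm of play on each side; the pocket keeps it from turning.
- holder: white jar holder fixed to the worktop on four suction feet: base plate 120x120 mm, its top 8 mm above the worktop, with a square pocket 73x73 mm inside, its walls reaching 38 mm above the worktop. Origin: centre of its underside at worktop height; x and y along the pocket's sides.
- board: wooden chopping board, fixed, 230 mm (its x) by 340 mm (its y), 22 mm thick. Origin: centre of its underside; z up. The lemon lies on its +y half; its -y half is free.
- tea_box: red cardboard tea box, 66x118x116 mm, a bystander, loose. Origin: centre of its underside.
- pepper_mill: wooden pepper mill, 58x58x170 mm, a bystander, loose. Origin: centre of its underside.
- spice_jar: spice jar with red cap and green label, 45x45x106 mm, a bystander, loose. Origin: centre of its underside.
- glass: clear tumbler, 81x81x93 mm, a bystander, loose. Origin: centre of its underside.
- tin: food tin, 75x75x58 mm, a bystander, loose. Origin: centre of its underside.
- shaker: glass shaker with steel cap, 43x43x91 mm, a bystander, loose. Origin: centre of its underside.
- garlic: garlic bulb, 56x56x56 mm, a bystander, loose. Origin: centre of its underside.
- lemon: lemon lying on the chopping board, toward the board's +y end, 71x53x51 mm, a bystander, loose. Origin: centre of its underside.

How it is judged:
On the way:
1. the lid is off: its lower edge is above the jar's rim (more than 108 mm above the jar's foot) while the jar stands in the holder (z of lid in the frame of jar above 0.108 m and z of jar in the frame of holder between 0.004 and 0.012 m), for 0.1 s.
At the end, for the whole second after the job is handed in: Lid still, flat (0.06 rad), open side down on the board: centre within 90 mm (board x) and 145 mm (board y) of its centre, lower edge within 5 mm of its top. Jar still, upright (0.06 rad) in the holder: foot within 4 mm of the pocket floor, 8 mm of its centre (x of lid in the frame of board between -0.09 and 0.09 m and y of lid in the frame of board between -0.145 and 0.145 m and z of lid in the frame of board between 0.018 and 0.027 m and angle between each of lid, jar's own z axis and vertical below 0.06 rad and linear speed of each of lid, jar below 0.01 m/s and z of jar in the frame of holder between 0.004 and 0.012 m and horizontal distance between jar and holder below 0.008 m); the robot touches nothing.
It fails at once if the jar is drawn up out of its holder (more than 15 mm off the pocket's floor) or tips by more than 0.2 rad (z of jar in the frame of holder above 0.023 m or angle between jar's own z axis and vertical above 0.2 rad).
It fails at once if the lid is dropped: it falls freely, touched by no finger, faster than 0.7 m/s (a fall of 25 mm) (contact force between lid and the fingers below 0.01 N and linear speed of lid above 0.7 m/s).
It fails at once if a bystander is moved by more than 30 mm (distance of any of tea_box, pepper_mill, spice_jar, glass, tin, shaker, garlic, lemon from where it was at the start of the episode above 0.03 m).
It also fails if it takes over 72 s, if anything falls off the work surface, if the arm or the gripper's body presses on something with over 40 N, if the wrist force passes 120 N, or if a joint passes its speed limit or range.

## Working session

There is one attempt and no reset: what is moved stays moved. The work goes in short steps, Python scripts to look and compute and a tool call to move; the robot and the scene stay as the last step left them, time stands still between calls to the robot, and variables do not carry over. Pictures are saved under pics/ and viewed, on a budget of 10 in all, crops included, one or two more only if the job needs it, and the job is handed in when it is done.

Besides the shell and the picture viewer there is one more tool, called after "Call:" in YAML: its name, and indented under it one key for each argument. play_rows: Moves the arm, as the interface text tells. Its arguments: {"type":"object","properties":{"rows":{"type":"array","items":{"type":"array","items":{"type":"number"}}}},"required":["rows"]}

```bash
mkdir -p pics
cat > h.py <<'E'
import numpy as np, cv2
from rig import r,get_image,order,recognise,outline_of,place_of
def ray(im,u,v):
    f=200/np.tan(np.radians(im["fovy"])/2); V=np.array(im["view"]); R=V[:3,:3]; t=V[:3,3]
    d=R.T@np.array([(u-im["cx"])/f,(v-im["cy"])/f,1]); return -R.T@t,d
def at_z(im,u,v,z):
    c,d=ray(im,u,v); return c+d*(z-c[2])/d[2]
def proj(im,p):
    f=200/np.tan(np.radians(im["fovy"])/2); V=np.array(im["view"]); q=V[:3,:3]@p+V[:3,3]
    return np.array([im["cx"]+f*q[0]/q[2],im["cy"]+f*q[1]/q[2]])
def save(im,n,box=None,s=1):
    p=im["pixels"][:,:,::-1]
    if box: p=p[box[1]:box[3],box[0]:box[2]]
    cv2.imwrite("pics/"+n,cv2.resize(p,None,fx=s,fy=s,interpolation=cv2.INTER_CUBIC))
E
python3 - <<'E'
from h import *
o=r.get_obs(); print({k:np.round(v,3) for k,v in o.items()})
ims={c:get_image(c) for c in("scene","top")}
both=np.vstack([ims["scene"]["pixels"],ims["top"]["pixels"]])[:,:,::-1]
cv2.imwrite("pics/a.png",cv2.resize(both,(480,600),interpolation=cv2.INTER_AREA))
save(ims["scene"],"s0.png"); save(ims["top"],"t0.png")
for c in ims:
    print(c,np.round(ray(ims[c],320,200),3).tolist(),ims[c]["fovy"])
    for n,z in (("lid",.088),("rim",.115),("jar",.008),("holder",0),("board",0),("lemon",.022),("tea_box",0),("pepper_mill",0),("spice_jar",0),("glass",0),("tin",0),("shaker",0),("garlic",0)):
        for d in place_of(c,n)[:1]:
            u,v=d["point"][0]*640,d["point"][1]*400; print(n,round(d["p"],2),round(u,1),round(v,1),np.round(at_z(ims[c],u,v,z),3))
E
```

```text
{'time_s': np.float64(0.0), 'qpos': array([-1.367,  0.309,  1.635, -0.   ,  1.2  , -0.07 ]), 'qvel': array([-0.001,  0.   ,  0.   , -0.001, -0.001,  0.002]), 'tau': array([ 0.0000e+00, -4.1525e+01, -2.7666e+01,  0.0000e+00,  1.0000e-02,
        0.0000e+00]), 'tool_pos': array([ 0.169, -0.601,  0.23 ]), 'tool_rot': array([-3.11 , -0.428,  0.   ]), 'ft_force': array([ 1.135,  0.727, -0.159]), 'wrist_torque': array([ 0.017, -0.002, -0.001]), 'opening': np.float64(0.085)}
scene [[-0.659, -0.277, 1.174], [0.738, 0.141, -0.66]] 49.90034924186902
lid 0.46 352.4 209.2 [ 0.528 -0.174  0.088]
rim 0.72 350.6 205.3 [ 0.519 -0.167  0.115]
jar 0.67 350.6 226.3 [ 0.518 -0.173  0.008]
holder 0.94 352.9 226.5 [ 0.527 -0.181  0.   ]
board 0.91 261.3 212.5 [0.535 0.19  0.   ]
lemon 0.59 242.0 200.8 [0.564 0.279 0.022]
tea_box 0.84 258.7 180.2 [0.732 0.262 0.   ]
spice_jar 0.75 392.4 194.0 [ 0.75  -0.318  0.   ]
glass 0.66 439.7 233.3 [ 0.554 -0.508  0.   ]
tin 0.88 446.5 260.4 [ 0.422 -0.529  0.   ]
shaker 0.54 172.7 222.8 [0.41  0.514 0.   ]
garlic 0.51 298.6 188.2 [0.712 0.077 0.   ]
top [[-0.376, 0.39, 1.58], [0.546, -0.2, -0.814]] 42.902395464505645
lid 0.48 377.8 207.7 [ 0.521 -0.158  0.088]
rim 0.56 378.4 201.6 [ 0.528 -0.161  0.115]
jar 0.77 376.8 216.1 [ 0.535 -0.169  0.008]
holder 0.93 375.4 215.9 [ 0.543 -0.167 -0.   ]
board 0.57 278.3 249.9 [0.529 0.217 0.   ]
lemon 0.66 376.1 212.9 [ 0.541 -0.167  0.022]
tea_box 0.79 250.2 206.3 [0.746 0.259 0.   ]
pepper_mill 0.86 333.2 183.3 [ 0.74  -0.074  0.   ]
tin 0.73 476.6 213.2 [ 0.422 -0.529  0.   ]
shaker 0.51 200.9 303.1 [0.423 0.52  0.   ]
garlic 0.65 295.9 200.9 [0.71 0.09 0.  ]
```

Run:
```python
import cv2,numpy as np
a=cv2.imread("pics/s0.png")[130:330,140:500];b=cv2.imread("pics/t0.png")[120:320,160:520]
cv2.imwrite("pics/v1.png",cv2.resize(np.vstack([a,b]),None,fx=1.5,fy=1.5,interpolation=cv2.INTER_CUBIC))
```

```text
(no output)
```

View pics/v1.png

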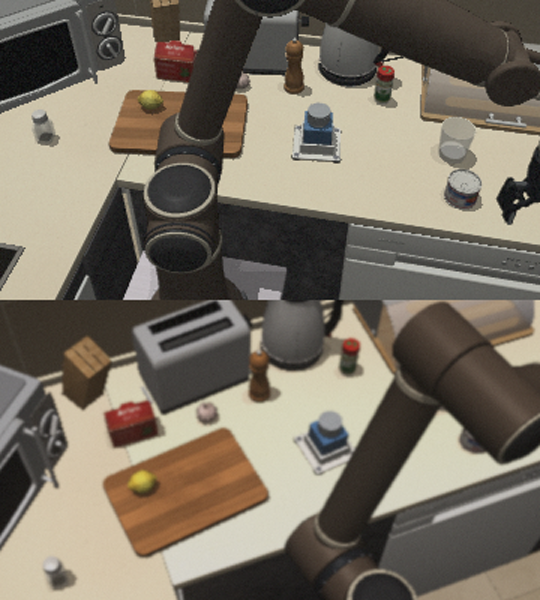

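The picture shows the jar in its holder at scene ≈(352,218) and top ≈(380,212), with the steel lid on top. The board with the lemon is to the left, and its near half is free. Next I'll measure the outlines.

Run:
```python
from h import *
ims={c:get_image(c) for c in("scene","top")}
from scipy.spatial.transform import Rotation
from scipy.optimize import least_squares
obs={}
for c in ims:
    for n,z in (("lid",.103),("rim",.115),("jar",.045),("holder",.008),("board",.022)):
        for d in outline_of(c,n)[:2]:
            m=d["pixels"]; ys,xs=np.nonzero(m)
            print(c,n,round(d["p"],2),m.sum(),xs.min(),xs.max(),ys.min(),ys.max(),np.round(at_z(ims[c],xs.mean()+.0,ys.mean()+.0,z),3))
            if n in("board","holder"):
                cs=max(cv2.findContours(m.astype(np.uint8),0,2)[0],key=cv2.contourArea)[:,0]
                P=np.array([at_z(ims[c],u,v,z)[:2] for u,v in cs],np.float32)
                (cx,cy),(w,h),a=cv2.minAreaRect(P*1000); print("  rect",round(cx),round(cy),round(w),round(h),round(a,1))
            if n=="lid" and c not in obs and d["p"]>.3: obs[c]=(xs.min(),xs.max(),ys.min(),ys.max())
print(obs)
t=np.linspace(0,6.28,60)
ring=np.array([[.028*np.cos(a),.028*np.sin(a),z] for z in(.088,.1185) for a in t])
def res(p):
    o=[]
    for c,b in obs.items():
        q=np.array([proj(ims[c],x+[p[0],p[1],0]) for x in ring]); 
        o+=[q[:,0].min()-b[0]+.5,q[:,0].max()-b[1]-.5,q[:,1].min()-b[2]+.5]
    return o
s=least_squares(res,[.525,-.165]); print(s.x,np.round(s.fun,1))
i=ims["scene"]; save(i,"j.png",(310,175,400,255),4)
i2=ims["top"]; cv2.imwrite("pics/j.png",np.hstack([cv2.imread("pics/j.png"),cv2.resize(i2["pixels"][170:250,335:425,::-1],None,fx=4,fy=4,interpolation=2)]))
```

```text
scene lid 0.44 202 345 359 199 214 [ 0.528 -0.172  0.103]
scene rim 0.72 260 342 361 205 226 [ 0.451 -0.178  0.115]
scene jar 0.79 257 342 361 205 226 [ 0.523 -0.172  0.045]
scene holder 0.81 516 335 367 213 238 [ 0.511 -0.179  0.008]
  rect 526 -174 132 122 6.2
scene board 0.85 1769 213 304 190 234 [0.505 0.216 0.022]
  rect 508 278 245 161 6.9
scene board 0.68 288 389 402 174 199 [ 0.777 -0.327  0.022]
  rect 779 -327 48 174 88.1
top lid 0.67 242 371 387 193 211 [ 0.532 -0.167  0.103]
top lid 0.34 5299 229 336 206 290 [0.471 0.211 0.103]
top rim 0.65 325 365 391 201 223 [ 0.483 -0.137  0.115]
top jar 0.61 278 366 391 202 222 [ 0.525 -0.164  0.045]
top board 0.57 5428 228 338 205 291 [0.518 0.201 0.022]
  rect 525 199 249 342 7.9
{'scene': (np.int64(345), np.int64(359), np.int64(199), np.int64(214)), 'top': (np.int64(371), np.int64(387), np.int64(193), np.int64(211))}
[ 0.53343337 -0.16918716] [-0.8 -0.3 -1.4  0.9  0.4  0.3]
```

View pics/j.png

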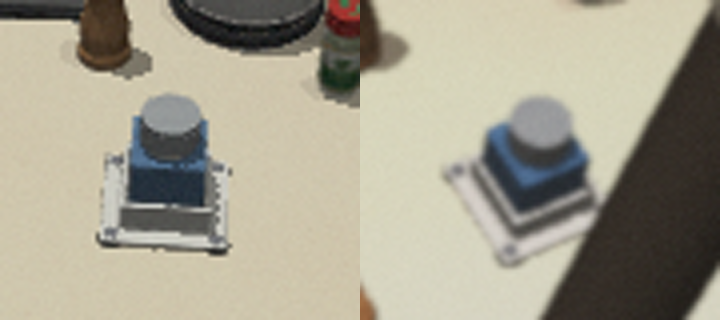

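The lid axis fits at about (0.532,-0.169), and the board centre is about (0.525,0.199) with a yaw near 8°. I'll move above the lid now.

Call:
play_rows:
  rows:
    - [0.012, -0.008, 0, 0, 0, 0, 1]
    - [0.024, -0.0165, 0, 0, 0, 0, 1]
    - [0.024, -0.0165, 0, 0, 0, 0, 1]
    - [0.024, -0.0165, 0, 0, 0, 0, 1]
    - [0.024, -0.0165, 0, 0, 0, 0, 1]
    - [0.024, -0.0165, 0, 0, 0, 0, 1]
    - [0.024, -0.0165, 0, 0, 0, 0, 1]
    - [0.024, -0.0165, 0, 0, 0, 0, 1]
    - [0.024, -0.0165, 0, 0, 0, 0, 1]
    - [0.024, -0.0165, 0, 0, 0, 0, 1]
    - [0.024, -0.0165, 0, 0, 0, 0, 1]
    - [0.024, -0.0165, 0, 0, 0, 0, 1]
    - [0.024, -0.0165, 0, 0, 0, 0, 1]
    - [0.024, -0.0165, 0, 0, 0, 0, 1]
    - [0.024, -0.0165, 0, 0, 0, 0, 1]
    - [0.024, -0.0165, 0, 0, 0, 0, 1]
    - [0.024, -0.0165, 0, 0, 0, 0, 1]
    - [0.024, -0.0165, 0, 0, 0, 0, 1]
    - [0.024, -0.0165, 0, 0, 0, 0, 1]
    - [0.016, -0.011, 0, 0, 0, 0, 1]

```text
time_s: 3.67
tool_pos: [0.5275, -0.1699, 0.2315]
tool_rot: [-3.111, -0.431, -0.001]
ft_force: [0.9, -1.0, -0.2]
opening: 0.0853
```

Call:
play_rows:
  rows:
    - [0, 0, 0, 0, 0, 6, 1]
    - [0, 0, 0, 0, 0, 6, 1]
    - [0, 0, 0, 0, 0, 6, 1]
    - [0, 0, 0, 0, 0, 6, 1]
    - [0, 0, 0, 0, 0, 6, 1]
    - [0, 0, 0, 0, 0, 6, 1]
    - [0, 0, 0, 0, 0, 6, 1]
    - [0, 0, 0, 0, 0, 6, 1]
    - [0, 0, 0, 0, 0, 6, 1]
    - [0, 0, 0, 0, 0, 6, 1]
    - [0, 0, 0, 0, 0, 6, 1]
    - [0, 0, 0, 0, 0, 6, 1]
    - [0, 0, 0, 0, 0, 6, 1]
    - [0, 0, 0, 0, 0, 6, 1]
    - [0, 0, 0, 0, 0, 6, 1]
    - [0, 0, 0, 0, 0, 6, 1]
    - [0, 0, 0, 0, 0, 5, 1]
    - [0, 0, 0, 0, 0, 0, 1]

```text
time_s: 5.17
tool_pos: [0.526, -0.1721, 0.2313]
tool_rot: [-2.309, 2.13, 0.001]
ft_force: [0.3, 0.6, -0.7]
opening: 0.0853
```

```bash
cat >> h.py <<'E'
from scipy.spatial.transform import Rotation as Ro
def st():
    o=r.get_obs(); R=Ro.from_rotvec(o["tool_rot"]).as_matrix()
    print("t",round(float(o["time_s"]),2),"pos",np.round(o["tool_pos"],4),"q",np.round(o["qpos"],3),"F",np.round(o["ft_force"],1),"M",np.round(o["wrist_torque"],2),"open",round(float(o["opening"]),4),"z",np.round(R[:,2],3),"x",np.round(R[:,0],3))
    return np.array(o["tool_pos"]),R
def to(p,R,pos): print("shift",np.round(R.T@(np.array(p)-pos),4))
E
python3 - <<'E'
from h import *
pos,R=st(); to([.532,-.169,.2],R,pos)
ims={c:get_image(c) for c in("scene","top")}
for c in ims:
    d=outline_of(c,"lid")
    if d: ys,xs=np.nonzero(d[0]["pixels"]); print(c,d[0]["p"],xs.min(),xs.max(),ys.min(),ys.max())
    print(c,"tcp",proj(ims[c],pos))
a=ims["scene"]["pixels"][140:260,290:410,::-1];b=ims["top"]["pixels"][120:240,320:440,::-1]
cv2.imwrite("pics/k.png",cv2.resize(np.hstack([a,b]),None,fx=3,fy=3,interpolation=2))
E
```

```text
t 5.17 pos [ 0.526  -0.1721  0.2313] q [-0.395  0.171  1.803  0.     1.167  2.666] F [ 0.3  0.6 -0.7] M [0.02 0.02 0.01] open 0.0853 z [-0.     0.001 -1.   ] x [ 0.081 -0.997 -0.001]
shift [-0.0026 -0.0062  0.0313]
scene 0.79 345 359 198 214
scene tcp [353.80528868 179.46570428]
top tcp [384.95596096 180.97389723]
```

View pics/k.png

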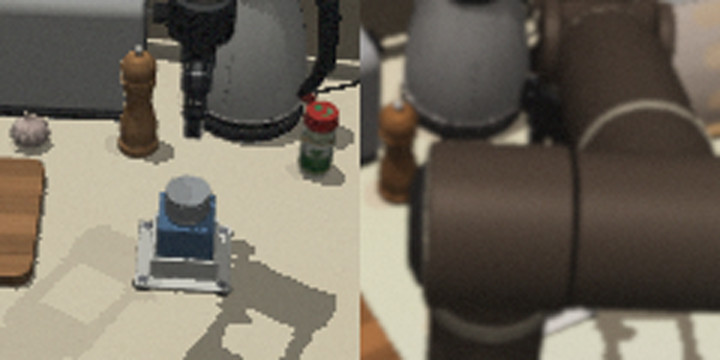

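The fingers hang above the lid, which is still at scene (352,206). They will close roughly along world x. I'll descend now.

Call:
play_rows:
  rows:
    - [-0.0016, -0.0052, 0.01, 0, 0, 0, 1]
    - [0, 0, 0.02, 0, 0, 0, 1]
    - [0, 0, 0.02, 0, 0, 0, 1]
    - [0, 0, 0.02, 0, 0, 0, 1]
    - [0, 0, 0.02, 0, 0, 0, 1]
    - [0, 0, 0.015, 0, 0, 0, 1]
    - [0, 0, 0.01, 0, 0, 0, 1]
    - [0, 0, 0.01, 0, 0, 0, 1]
    - [0, 0, 0.01, 0, 0, 0, 1]
    - [0, 0, 0.01, 0, 0, 0, 1]
    - [0, 0, 0, 0, 0, 0, 1]
    - [0, 0, 0, 0, 0, 0, 1]

```text
time_s: 6.37
tool_pos: [0.5312, -0.171, 0.0858]
tool_rot: [2.31, -2.128, -0.002]
ft_force: [-0.1, 0.0, 0.3]
opening: 0.0855
```

Run:
```python
from h import *
pos,R=st(); im=get_image("scene"); save(im,"l.png",(300,150,400,250),5)
d=outline_of("scene","lid")
if d: ys,xs=np.nonzero(d[0]["pixels"]); print(d[0]["p"],xs.min(),xs.max(),ys.min(),ys.max())
```

```text
t 6.37 pos [ 0.5312 -0.171   0.0858] q [-0.389  0.365  1.891  0.     0.887  2.67 ] F [-0.1  0.   0.3] M [-0.01 -0.    0.  ] open 0.0855 z [-0.001  0.    -1.   ] x [ 0.082 -0.997 -0.   ]
0.43 345 359 202 212
```

View pics/l.png

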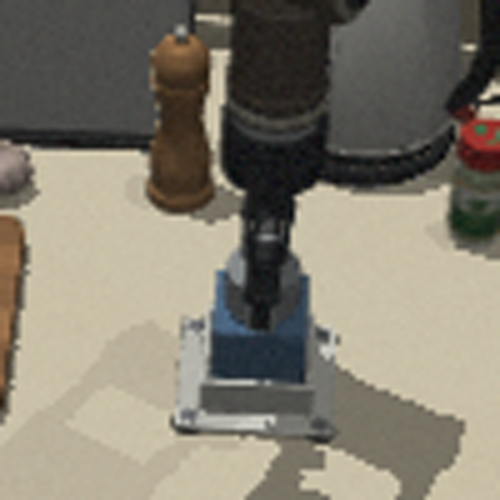

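The gripper straddles the lid. In the crop the finger is at about (265,290) and the lid spans 228–300, so it is centred to within a millimetre or so. No contact so far. I'll close.

Call:
play_rows:
  rows:
    - [0, 0, 0, 0, 0, 0, 0.85]
    - [0, 0, 0, 0, 0, 0, 0.8]
    - [0, 0, 0, 0, 0, 0, 0.76]
    - [0, 0, 0, 0, 0, 0, 0.73]
    - [0, 0, 0, 0, 0, 0, 0.7]
    - [0, 0, 0, 0, 0, 0, 0.68]
    - [0, 0, 0, 0, 0, 0, 0.66]
    - [0, 0, 0, 0, 0, 0, 0.64]
    - [0, 0, 0, 0, 0, 0, 0.62]
    - [0, 0, 0, 0, 0, 0, 0.5]
    - [0, 0, 0, 0, 0, 0, 0.3]
    - [0, 0, 0, 0, 0, 0, 0]

```text
time_s: 7.47
tool_pos: [0.5315, -0.1711, 0.0865]
tool_rot: [-2.31, 2.129, -0.0]
ft_force: [-1.3, 0.9, 3.5]
opening: 0.0551
```

Run:
```python
from h import *
st()
```

```text
t 7.47 pos [ 0.5315 -0.1711  0.0865] q [-0.389  0.364  1.89   0.     0.887  2.67 ] F [-1.3  0.9  3.5] M [0.13 0.19 0.04] open 0.0551 z [ 0. -0. -1.] x [ 0.082 -0.997  0.   ]
```

The grip is good, at 55 mm with low side force. Now I'll unscrew, rising 7.5 mm per turn.

Call:
play_rows:
  rows:
    - [0, 0, -0.0001, 0, 0, -3, 0]
    - [0, 0, -0.000125, 0, 0, -6, 0]
    - [0, 0, -0.000125, 0, 0, -6, 0]
    - [0, 0, -0.000125, 0, 0, -6, 0]
    - [0, 0, -0.000125, 0, 0, -6, 0]
    - [0, 0, -0.000125, 0, 0, -6, 0]
    - [0, 0, -0.000125, 0, 0, -6, 0]
    - [0, 0, -0.000125, 0, 0, -6, 0]
    - [0, 0, -0.000125, 0, 0, -6, 0]
    - [0, 0, -0.000125, 0, 0, -6, 0]
    - [0, 0, -0.000125, 0, 0, -6, 0]
    - [0, 0, -0.000125, 0, 0, -6, 0]
    - [0, 0, -0.000125, 0, 0, -6, 0]
    - [0, 0, -0.000125, 0, 0, -6, 0]
    - [0, 0, -0.000125, 0, 0, -6, 0]
    - [0, 0, 0, 0, 0, 0, 0]

```text
time_s: 8.8
tool_pos: [0.532, -0.1714, 0.0885]
tool_rot: [3.141, 0.049, 0.002]
ft_force: [0.1, -0.1, 4.0]
opening: 0.0552
```

Run:
```python
from h import *
st()
```

```text
t 8.8 pos [ 0.532  -0.1714  0.0885] q [-0.389  0.361  1.889 -0.     0.89   1.15 ] F [ 0.1 -0.1  4. ] M [-0.05  0.07  0.  ] open 0.0552 z [ 0.001 -0.001 -1.   ] x [1.    0.031 0.001]
```

Call:
play_rows:
  rows:
    - [0, 0, -0.0001, 0, 0, -4, 0]
    - [0, 0, -0.000125, 0, 0, -6, 0]
    - [0, 0, -0.000125, 0, 0, -6, 0]
    - [0, 0, -0.000125, 0, 0, -6, 0]
    - [0, 0, -0.000125, 0, 0, -6, 0]
    - [0, 0, -0.000125, 0, 0, -6, 0]
    - [0, 0, -0.000125, 0, 0, -6, 0]
    - [0, 0, -0.000125, 0, 0, -6, 0]
    - [0, 0, -0.000125, 0, 0, -6, 0]
    - [0, 0, -0.000125, 0, 0, -6, 0]
    - [0, 0, -0.000125, 0, 0, -6, 0]
    - [0, 0, -0.000125, 0, 0, -6, 0]
    - [0, 0, -0.000125, 0, 0, -6, 0]
    - [0, 0, -0.000125, 0, 0, -6, 0]
    - [0, 0, -0.000125, 0, 0, -6, 0]
    - [0, 0, -0.000125, 0, 0, -6, 0]
    - [0, 0, -0.000125, 0, 0, -6, 0]
    - [0, 0, -0.000125, 0, 0, -6, 0]
    - [0, 0, -0.000125, 0, 0, -6, 0]
    - [0, 0, 0, 0, 0, 0, 0]

```text
time_s: 10.47
tool_pos: [0.5318, -0.1712, 0.0907]
tool_rot: [1.719, 2.629, 0.0]
ft_force: [-0.1, -0.7, 3.1]
opening: 0.0547
```

Call:
play_rows:
  rows:
    - [0, 0, -0.0001, 0, 0, -4, 0]
    - [0, 0, -0.000125, 0, 0, -6, 0]
    - [0, 0, -0.000125, 0, 0, -6, 0]
    - [0, 0, -0.000125, 0, 0, -6, 0]
    - [0, 0, -0.000125, 0, 0, -6, 0]
    - [0, 0, -0.000125, 0, 0, -6, 0]
    - [0, 0, -0.000125, 0, 0, -6, 0]
    - [0, 0, -0.000125, 0, 0, -6, 0]
    - [0, 0, -0.000125, 0, 0, -6, 0]
    - [0, 0, -0.000125, 0, 0, -6, 0]
    - [0, 0, -0.000125, 0, 0, -6, 0]
    - [0, 0, -0.000125, 0, 0, -6, 0]
    - [0, 0, -0.000125, 0, 0, -6, 0]
    - [0, 0, -0.000125, 0, 0, -6, 0]
    - [0, 0, -0.000125, 0, 0, -6, 0]
    - [0, 0, -0.000125, 0, 0, -6, 0]
    - [0, 0, -0.000125, 0, 0, -6, 0]
    - [0, 0, -0.000125, 0, 0, -6, 0]
    - [0, 0, 0, 0, 0, 0, 0]
    - [0, 0, 0, 0, 0, 0, 0]

```text
time_s: 12.13
tool_pos: [0.5319, -0.1714, 0.0929]
tool_rot: [-1.058, 2.957, -0.001]
ft_force: [0.6, -0.1, 2.4]
opening: 0.0551
```

Run:
```python
from h import *
st(); get_image("scene")
for n in ("lid","jar"):
    d=outline_of("scene",n)
    if d: ys,xs=np.nonzero(d[0]["pixels"]); print(n,d[0]["p"],xs.min(),xs.max(),ys.min(),ys.max())
```

```text
t 12.13 pos [ 0.5319 -0.1714  0.0929] q [-0.39   0.355  1.888 -0.     0.898 -2.648] F [ 0.6 -0.1  2.4] M [-0.04 -0.03  0.03] open 0.0551 z [ 0.001 -0.001 -1.   ] x [-0.773 -0.634 -0.   ]
lid 0.63 348 360 197 211
jar 0.6 342 361 208 226
```

Turned 305° with a 6.4 mm rise, and no upward pull. Next: release, rewind and regrip.

Call:
play_rows:
  rows:
    - [0, 0, 0, 0, 0, 0, 0.7]
    - [0, 0, 0, 0, 0, 0, 1]
    - [0, 0, 0, 0, 0, 0, 1]
    - [0, 0, 0, 0, 0, 0, 1]
    - [0, 0, 0, 0, 0, 0, 1]
    - [0, 0, 0, 0, 0, 0, 1]
    - [0, 0, 0, 0, 0, 3, 1]
    - [0, 0, 0, 0, 0, 7, 1]
    - [0, 0, 0, 0, 0, 7, 1]
    - [0, 0, 0, 0, 0, 7, 1]
    - [0, 0, 0, 0, 0, 7, 1]
    - [0, 0, 0, 0, 0, 7, 1]
    - [0, 0, 0, 0, 0, 7, 1]
    - [0, 0, 0, 0, 0, 7, 1]
    - [0, 0, 0, 0, 0, 7, 1]
    - [0, 0, 0, 0, 0, 7, 1]
    - [0, 0, 0, 0, 0, 7, 1]
    - [0, 0, 0, 0, 0, 7, 1]
    - [0, 0, 0, 0, 0, 7, 1]
    - [0, 0, 0, 0, 0, 7, 1]

```text
time_s: 13.95
tool_pos: [0.5314, -0.1711, 0.0926]
tool_rot: [-1.442, -2.791, 0.0]
ft_force: [-0.1, -0.4, 0.8]
opening: 0.0855
```

Call:
play_rows:
  rows:
    - [0, 0, 0, 0, 0, 7, 1]
    - [0, 0, 0, 0, 0, 7, 1]
    - [0, 0, 0, 0, 0, 7, 1]
    - [0, 0, 0, 0, 0, 7, 1]
    - [0, 0, 0, 0, 0, 7, 1]
    - [0, 0, 0, 0, 0, 7, 1]
    - [0, 0, 0, 0, 0, 7, 1]
    - [0, 0, 0, 0, 0, 7, 1]
    - [0, 0, 0, 0, 0, 7, 1]
    - [0, 0, 0, 0, 0, 7, 1]
    - [0, 0, 0, 0, 0, 7, 1]
    - [0, 0, 0, 0, 0, 7, 1]
    - [0, 0, 0, 0, 0, 7, 1]
    - [0, 0, 0, 0, 0, 7, 1]
    - [0, 0, 0, 0, 0, 7, 1]
    - [0, 0, 0, 0, 0, 7, 1]
    - [0, 0, 0, 0, 0, 7, 1]
    - [0, 0, 0, 0, 0, 7, 1]
    - [0, 0, 0, 0, 0, 7, 1]
    - [0, 0, 0, 0, 0, 7, 1]

```text
time_s: 15.62
tool_pos: [0.5314, -0.1711, 0.0927]
tool_rot: [-3.116, 0.401, 0.0]
ft_force: [-1.2, 0.1, 0.1]
opening: 0.0855
```

Call:
play_rows:
  rows:
    - [0, 0, 0, 0, 0, 7, 1]
    - [0, 0, 0, 0, 0, 7, 1]
    - [0, 0, 0, 0, 0, 7, 1]
    - [0, 0, 0, 0, 0, 7, 1]
    - [0, 0, 0, 0, 0, 7, 1]
    - [0, 0, 0, 0, 0, 7, 1]
    - [0, 0, 0, 0, 0, 7, 1]
    - [0, 0, 0, 0, 0, 7, 1]
    - [0, 0, 0, 0, 0, 3, 1]
    - [0, 0, 0, 0, 0, 0, 1]
    - [0, 0, 0, 0, 0, 0, 1]

```text
time_s: 16.53
tool_pos: [0.5314, -0.1711, 0.0927]
tool_rot: [2.522, -1.874, -0.0]
ft_force: [-0.2, 0.2, -0.6]
opening: 0.0856
```

Run:
```python
from h import *
pos,R=st(); to([.5318,-.1712,.093],R,pos)
im=get_image("scene"); save(im,"m.png",(300,150,400,250),5)
d=outline_of("scene","lid")
if d: ys,xs=np.nonzero(d[0]["pixels"]); print(d[0]["p"],xs.min(),xs.max(),ys.min(),ys.max())
```

```text
t 16.53 pos [ 0.5314 -0.1711  0.0927] q [-0.389  0.355  1.888 -0.     0.899  2.459] F [-0.2  0.2 -0.6] M [ 0.04 -0.03  0.01] open 0.0856 z [-0.  0. -1.] x [ 0.289 -0.957 -0.   ]
shift [ 0.0002 -0.0003 -0.0003]
0.68 345 351 199 212
```

View pics/m.png

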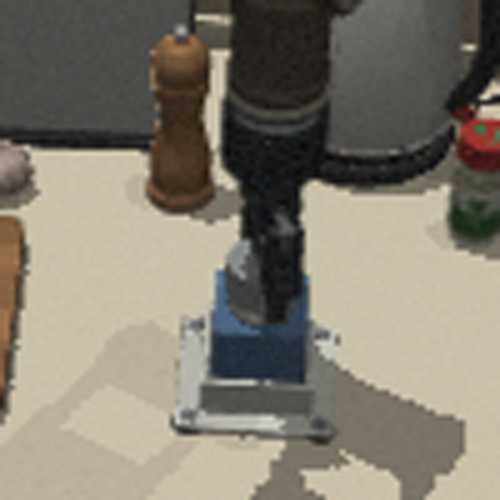

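The lid sits level and the jar stands in its holder. I'll regrip 3 mm higher so the fingertips stay clear of the board later.

Call:
play_rows:
  rows:
    - [0, 0, -0.003, 0, 0, 0, 0.85]
    - [0, 0, 0, 0, 0, 0, 0.8]
    - [0, 0, 0, 0, 0, 0, 0.76]
    - [0, 0, 0, 0, 0, 0, 0.73]
    - [0, 0, 0, 0, 0, 0, 0.7]
    - [0, 0, 0, 0, 0, 0, 0.68]
    - [0, 0, 0, 0, 0, 0, 0.66]
    - [0, 0, 0, 0, 0, 0, 0.64]
    - [0, 0, 0, 0, 0, 0, 0.62]
    - [0, 0, 0, 0, 0, 0, 0.5]
    - [0, 0, 0, 0, 0, 0, 0.3]
    - [0, 0, 0, 0, 0, 0, 0]
    - [0, 0, 0, 0, 0, 0, 0]

```text
time_s: 17.72
tool_pos: [0.5317, -0.1712, 0.096]
tool_rot: [-2.52, 1.875, -0.001]
ft_force: [0.1, 0.7, 3.3]
opening: 0.0542
```

Call:
play_rows:
  rows:
    - [0, 0, -0.0001, 0, 0, -4, 0]
    - [0, 0, -0.000125, 0, 0, -6, 0]
    - [0, 0, -0.000125, 0, 0, -6, 0]
    - [0, 0, -0.000125, 0, 0, -6, 0]
    - [0, 0, -0.000125, 0, 0, -6, 0]
    - [0, 0, -0.000125, 0, 0, -6, 0]
    - [0, 0, -0.000125, 0, 0, -6, 0]
    - [0, 0, -0.000125, 0, 0, -6, 0]
    - [0, 0, -0.000125, 0, 0, -6, 0]
    - [0, 0, -0.000125, 0, 0, -6, 0]
    - [0, 0, -0.000125, 0, 0, -6, 0]
    - [0, 0, -0.000125, 0, 0, -6, 0]
    - [0, 0, -0.000125, 0, 0, -6, 0]
    - [0, 0, -0.000125, 0, 0, -6, 0]
    - [0, 0, -0.000125, 0, 0, -6, 0]
    - [0, 0, -0.000125, 0, 0, -6, 0]
    - [0, 0, -0.000125, 0, 0, -6, 0]
    - [0, 0, -0.000125, 0, 0, -6, 0]
    - [0, 0, -0.000125, 0, 0, -6, 0]
    - [0, 0, 0, 0, 0, 0, 0]

```text
time_s: 19.38
tool_pos: [0.5319, -0.1713, 0.0984]
tool_rot: [2.963, 1.043, 0.001]
ft_force: [0.5, 0.5, 3.1]
opening: 0.055
```

Run:
```python
from h import *
st()
```

```text
t 19.38 pos [ 0.5319 -0.1713  0.0984] q [-0.389  0.346  1.885 -0.     0.909  0.504] F [0.5 0.5 3.1] M [0.06 0.01 0.02] open 0.055 z [ 0.001 -0.    -1.   ] x [0.779 0.627 0.   ]
```

Call:
play_rows:
  rows:
    - [0, 0, -0.0001, 0, 0, -4, 0]
    - [0, 0, -0.000125, 0, 0, -6, 0]
    - [0, 0, -0.000125, 0, 0, -6, 0]
    - [0, 0, -0.000125, 0, 0, -6, 0]
    - [0, 0, -0.000125, 0, 0, -6, 0]
    - [0, 0, -0.000125, 0, 0, -6, 0]
    - [0, 0, -0.000125, 0, 0, -6, 0]
    - [0, 0, -0.000125, 0, 0, -6, 0]
    - [0, 0, -0.000125, 0, 0, -6, 0]
    - [0, 0, -0.000125, 0, 0, -6, 0]
    - [0, 0, -0.000125, 0, 0, -6, 0]
    - [0, 0, -0.000125, 0, 0, -6, 0]
    - [0, 0, -0.000125, 0, 0, -6, 0]
    - [0, 0, -0.000125, 0, 0, -6, 0]
    - [0, 0, 0, 0, 0, 0, 0]

```text
time_s: 20.63
tool_pos: [0.5316, -0.1714, 0.1]
tool_rot: [1.555, 2.729, -0.001]
ft_force: [-0.6, -0.5, 3.2]
opening: 0.0548
```

Call:
play_rows:
  rows:
    - [0, 0, -0.0001, 0, 0, -4, 0]
    - [0, 0, -0.000125, 0, 0, -6, 0]
    - [0, 0, -0.000125, 0, 0, -6, 0]
    - [0, 0, -0.000125, 0, 0, -6, 0]
    - [0, 0, -0.000125, 0, 0, -6, 0]
    - [0, 0, -0.000125, 0, 0, -6, 0]
    - [0, 0, -0.000125, 0, 0, -6, 0]
    - [0, 0, -0.000125, 0, 0, -6, 0]
    - [0, 0, -0.000125, 0, 0, -6, 0]
    - [0, 0, -0.000125, 0, 0, -6, 0]
    - [0, 0, -0.000125, 0, 0, -6, 0]
    - [0, 0, -0.000125, 0, 0, -6, 0]
    - [0, 0, -0.000125, 0, 0, -6, 0]
    - [0, 0, -0.000125, 0, 0, -6, 0]
    - [0, 0, -0.000125, 0, 0, -6, 0]
    - [0, 0, 0, 0, 0, 0, 0]

```text
time_s: 21.97
tool_pos: [0.5317, -0.1715, 0.1019]
tool_rot: [-0.775, 3.044, -0.001]
ft_force: [0.2, -0.9, 3.0]
opening: 0.0546
```

Call:
play_rows:
  rows:
    - [0, 0, -0.0005, 0, 0, 0, 0]
    - [0, 0, -0.0005, 0, 0, 0, 0]
    - [0, 0, -0.0005, 0, 0, 0, 0]
    - [0, 0, -0.0005, 0, 0, 0, 0]
    - [0, 0, -0.0005, 0, 0, 0, 0]
    - [0, 0, -0.0005, 0, 0, 0, 0]
    - [0, 0, 0, 0, 0, 0, 0]
    - [0, 0, 0, 0, 0, 0, 0]

```text
time_s: 22.63
tool_pos: [0.5313, -0.1711, 0.1045]
tool_rot: [0.778, -3.044, -0.0]
ft_force: [1.0, 0.2, -0.9]
opening: 0.0551
```

Run:
```python
from h import *
st()
```

```text
t 22.63 pos [ 0.5313 -0.1711  0.1045] q [-0.389  0.337  1.883  0.     0.922 -2.461] F [ 1.   0.2 -0.9] M [-0.04  0.05 -0.01] open 0.0551 z [-0.  0. -1.] x [-0.877 -0.48   0.   ]
```

Fz is −0.9 N, which matches the lid's weight only (the jar would show about −7), so the thread is free. I'll lift slowly and check.

Call:
play_rows:
  rows:
    - [0, 0, -0.001, 0, 0, 0, 0]
    - [0, 0, -0.002, 0, 0, 0, 0]
    - [0, 0, -0.003, 0, 0, 0, 0]
    - [0, 0, -0.004, 0, 0, 0, 0]
    - [0, 0, -0.005, 0, 0, 0, 0]
    - [0, 0, -0.007, 0, 0, 0, 0]
    - [0, 0, -0.01, 0, 0, 0, 0]
    - [0, 0, -0.01, 0, 0, 0, 0]
    - [0, 0, -0.01, 0, 0, 0, 0]
    - [0, 0, -0.005, 0, 0, 0, 0]
    - [0, 0, 0, 0, 0, 0, 0]
    - [0, 0, 0, 0, 0, 0, 0]

```text
time_s: 23.63
tool_pos: [0.5318, -0.1712, 0.1623]
tool_rot: [-0.778, 3.043, -0.001]
ft_force: [-0.6, -0.0, -0.9]
opening: 0.0545
```

Run:
```python
from h import *
pos,R=st()
ims={c:get_image(c) for c in("scene","top")}
for c in ims:
  for n,z in (("jar",.008),("holder",0),("board",0),("lemon",.022)):
    for d in place_of(c,n)[:1]:
        u,v=d["point"][0]*640,d["point"][1]*400; print(c,n,round(d["p"],2),round(u,1),round(v,1),np.round(at_z(ims[c],u,v,z),3))
  d=outline_of(c,"board")
  if d:
    m=d[0]["pixels"]; cs=max(cv2.findContours(m.astype(np.uint8),0,2)[0],key=cv2.contourArea)[:,0]
    P=np.array([at_z(ims[c],u,v,.022)[:2] for u,v in cs],np.float32)
    print(cv2.minAreaRect(P*1000), cv2.boxPoints(cv2.minAreaRect(P*1000)).round())
a=ims["scene"]["pixels"][130:250,200:420,::-1];b=ims["top"]["pixels"][170:300,200:420,::-1]
cv2.imwrite("pics/n.png",cv2.resize(np.vstack([a,b]),None,fx=2.3,fy=2.3,interpolation=2))
```

```text
t 23.63 pos [ 0.5318 -0.1712  0.1623] q [-0.389  0.258  1.85  -0.     1.033 -2.461] F [-0.6 -0.  -0.9] M [ 0.02  0.04 -0.01] open 0.0545 z [ 0.001 -0.    -1.   ] x [-0.877 -0.48  -0.001]
scene jar 0.95 350.3 221.0 [ 0.547 -0.168  0.008]
scene holder 0.81 351.8 226.7 [ 0.525 -0.177  0.   ]
scene board 0.97 259.0 215.5 [0.516 0.194 0.   ]
scene lemon 0.5 244.0 201.7 [0.561 0.269 0.022]
((522.8646240234375, 155.52603149414062), (250.18531799316406, 282.4483337402344), 8.792976379394531) [[378. 276.]
 [421.  -3.]
 [668.  35.]
 [625. 314.]]
top jar 0.48 374.3 214.0 [ 0.547 -0.164  0.008]
top holder 0.49 373.9 218.0 [ 0.536 -0.158  0.   ]
top board 0.77 279.1 249.7 [0.529 0.214 0.   ]
top lemon 0.73 253.4 244.3 [0.568 0.295 0.022]
((527.3248291015625, 198.70187377929688), (239.94947814941406, 339.6971130371094), 7.803503036499023) [[385. 351.]
 [432.  14.]
 [669.  47.]
 [623. 383.]]
```

View pics/n.png

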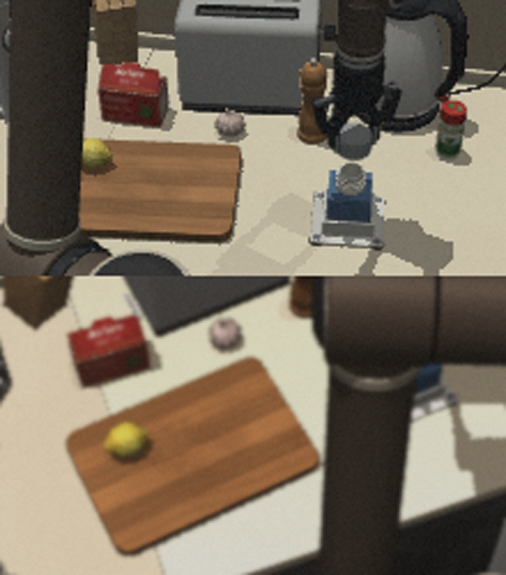

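The lid hangs in the gripper at about crop (353,140). The open jar stands in its holder, and the board's near half is free. I'll carry the lid to (0.538, 0.115).

Call:
play_rows:
  rows:
    - [-0.004, 0.007, 0, 0, 0, 0, 0]
    - [-0.0088, 0.0152, 0, 0, 0, 0, 0]
    - [-0.0088, 0.0152, 0, 0, 0, 0, 0]
    - [-0.0088, 0.0152, 0, 0, 0, 0, 0]
    - [-0.0088, 0.0152, 0, 0, 0, 0, 0]
    - [-0.0088, 0.0152, 0, 0, 0, 0, 0]
    - [-0.0088, 0.0152, 0, 0, 0, 0, 0]
    - [-0.0088, 0.0152, 0, 0, 0, 0, 0]
    - [-0.0088, 0.0152, 0, 0, 0, 0, 0]
    - [-0.0088, 0.0152, 0, 0, 0, 0, 0]
    - [-0.0088, 0.0152, 0, 0, 0, 0, 0]
    - [-0.0088, 0.0152, 0, 0, 0, 0, 0]
    - [-0.0088, 0.0152, 0, 0, 0, 0, 0]
    - [-0.0088, 0.0152, 0, 0, 0, 0, 0]
    - [-0.0088, 0.0152, 0, 0, 0, 0, 0]
    - [-0.0088, 0.0152, 0, 0, 0, 0, 0]
    - [-0.007, 0.012, 0, 0, 0, 0, 0]
    - [0, 0, 0, 0, 0, 0, 0]

```text
time_s: 25.73
tool_pos: [0.5381, 0.1171, 0.1618]
tool_rot: [-0.782, 3.042, 0.002]
ft_force: [0.6, 0.2, -1.2]
opening: 0.0545
```

Call:
play_rows:
  rows:
    - [0, 0, 0.006, 0, 0, 0, 0]
    - [0, 0, 0.012, 0, 0, 0, 0]
    - [0, 0, 0.014, 0, 0, 0, 0]
    - [0, 0, 0.014, 0, 0, 0, 0]
    - [0, 0, 0.014, 0, 0, 0, 0]
    - [0, 0, 0.014, 0, 0, 0, 0]
    - [0, 0, 0.014, 0, 0, 0, 0]
    - [0, 0, 0.012, 0, 0, 0, 0]
    - [0, 0, 0.01, 0, 0, 0, 0]
    - [0, 0, 0.008, 0, 0, 0, 0]
    - [0, 0, 0.006, 0, 0, 0, 0]
    - [0, 0, 0.004, 0, 0, 0, 0]
    - [0, 0, 0.002, 0, 0, 0, 0]
    - [0, 0, 0, 0, 0, 0, 0]
    - [0, 0, 0, 0, 0, 0, 0]

```text
time_s: 26.98
tool_pos: [0.5388, 0.1143, 0.032]
tool_rot: [-0.778, 3.043, -0.0]
ft_force: [0.4, 0.1, -1.0]
opening: 0.0545
```

Run:
```python
from h import *
st()
```

```text
t 26.98 pos [0.5388 0.1143 0.032 ] q [ 0.13   0.441  1.923 -0.     0.777 -1.942] F [ 0.4  0.1 -1. ] M [-0.05 -0.04  0.04] open 0.0545 z [ 0.001  0.    -1.   ] x [-0.877 -0.48  -0.001]
```

Still in the air at 0.032, with contact expected near 0.024. I'll come down finely.

Call:
play_rows:
  rows:
    - [0, 0, 0.001, 0, 0, 0, 0]
    - [0, 0, 0.001, 0, 0, 0, 0]
    - [0, 0, 0.001, 0, 0, 0, 0]
    - [0, 0, 0.001, 0, 0, 0, 0]
    - [0, 0, 0.001, 0, 0, 0, 0]
    - [0, 0, 0.001, 0, 0, 0, 0]
    - [0, 0, 0.0005, 0, 0, 0, 0]
    - [0, 0, 0, 0, 0, 0, 0]
    - [0, 0, 0, 0, 0, 0, 0]

```text
time_s: 27.73
tool_pos: [0.5383, 0.1142, 0.0251]
tool_rot: [0.778, -3.044, -0.0]
ft_force: [-0.1, -0.5, -0.7]
opening: 0.0544
```

Call:
play_rows:
  rows:
    - [0, 0, 0.0005, 0, 0, 0, 0]
    - [0, 0, 0.0005, 0, 0, 0, 0]
    - [0, 0, 0, 0, 0, 0, 0]
    - [0, 0, 0, 0, 0, 0, 0]

```text
time_s: 28.07
tool_pos: [0.5383, 0.1142, 0.0241]
tool_rot: [0.778, -3.044, -0.0]
ft_force: [-0.2, 0.2, -1.5]
opening: 0.0547
```

Call:
play_rows:
  rows:
    - [0, 0, 0.0005, 0, 0, 0, 0]
    - [0, 0, 0, 0, 0, 0, 0]
    - [0, 0, 0, 0, 0, 0, 0]

```text
time_s: 28.32
tool_pos: [0.5384, 0.1142, 0.0237]
tool_rot: [-0.778, 3.043, -0.0]
ft_force: [-0.2, -0.9, -0.4]
opening: 0.0546
```

Call:
play_rows:
  rows:
    - [0, 0, 0.0005, 0, 0, 0, 0]
    - [0, 0, 0, 0, 0, 0, 0]
    - [0, 0, 0, 0, 0, 0, 0]

```text
time_s: 28.57
tool_pos: [0.5385, 0.1143, 0.0236]
tool_rot: [-0.778, 3.043, -0.0]
ft_force: [-1.3, -0.6, 4.6]
opening: 0.0548
```

Contact at 0.0236, exactly as predicted, with 4.6 N upward. I'll release and retreat.

Call:
play_rows:
  rows:
    - [0, 0, 0, 0, 0, 0, 0.66]
    - [0, 0, 0, 0, 0, 0, 0.7]
    - [0, 0, 0, 0, 0, 0, 0.75]
    - [0, 0, 0, 0, 0, 0, 0.85]
    - [0, 0, 0, 0, 0, 0, 1]
    - [0, 0, 0, 0, 0, 0, 1]
    - [0, 0, 0, 0, 0, 0, 1]
    - [0, 0, 0, 0, 0, 0, 1]
    - [0, 0, -0.004, 0, 0, 0, 1]
    - [0, 0, -0.008, 0, 0, 0, 1]
    - [0, 0, -0.015, 0, 0, 0, 1]
    - [0, 0, -0.02, 0, 0, 0, 1]
    - [0, 0, -0.025, 0, 0, 0, 1]
    - [0, 0, -0.025, 0, 0, 0, 1]
    - [0, 0, -0.025, 0, 0, 0, 1]
    - [0, 0, -0.025, 0, 0, 0, 1]
    - [0, 0, -0.02, 0, 0, 0, 1]
    - [0, 0, 0, 0, 0, 0, 1]
    - [0, 0, 0, 0, 0, 0, 1]

```text
time_s: 30.15
tool_pos: [0.5396, 0.1144, 0.1924]
tool_rot: [-0.777, 3.039, -0.001]
ft_force: [0.1, -1.0, -0.4]
opening: 0.0855
```

Run:
```python
from h import *
st()
ims={c:get_image(c) for c in("scene","top")}
for c in ims:
  for n,z in (("lid",.022),("jar",.008),("lemon",.022)):
    for d in place_of(c,n)[:1]:
        u,v=d["point"][0]*640,d["point"][1]*400; print(c,n,round(d["p"],2),round(u,1),round(v,1),np.round(at_z(ims[c],u,v,z),3))
a=ims["scene"]["pixels"][130:250,200:420,::-1];b=ims["top"]["pixels"][170:300,200:420,::-1]
cv2.imwrite("pics/o.png",cv2.resize(np.vstack([a,b]),None,fx=2.3,fy=2.3,interpolation=2))
```

```text
t 30.15 pos [0.5396 0.1144 0.1924] q [ 0.13   0.207  1.846  0.     1.085 -1.942] F [ 0.1 -1.  -0.4] M [-0.    0.06 -0.03] open 0.0855 z [ 0.005  0.001 -1.   ] x [-0.877 -0.48  -0.004]
scene lid 0.73 298.2 185.7 [0.702 0.076 0.022]
scene jar 0.64 350.2 225.7 [ 0.521 -0.171  0.008]
scene lemon 0.73 244.4 199.4 [0.574 0.272 0.022]
top lid 0.59 302.1 234.1 [0.549 0.12  0.022]
top lemon 0.53 254.4 244.6 [0.566 0.292 0.022]
```

View pics/o.png

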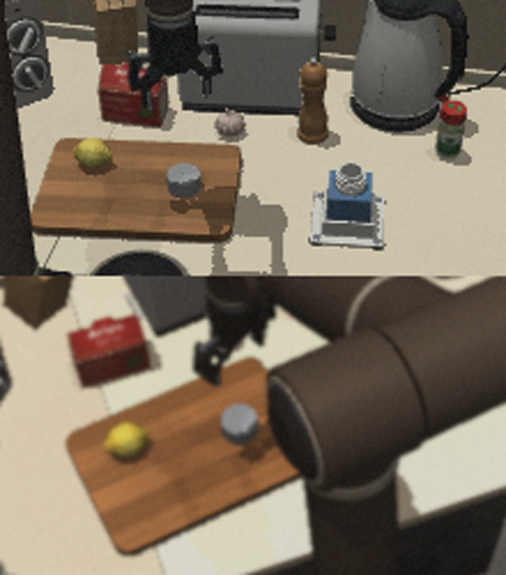

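The lid lies flat on the board at scene crop (183,180) and top crop (240,424). The open jar stands in its holder, the lemon and the rest are in place, and the gripper is clear. I'll hand in.

```bash
python3 -c "
from h import *
print(order.hand_in())"
```

```text
the job is handed in; nothing more can be done
None
```

I unscrewed the lid, lifted it off, laid it open side down on the free half of the chopping board, and handed the job in at about 30 s. `hand_in` reports no verdict, so the result rests on the checks below.

- **Unscrewing:** I turned the lid about 1.6 turns in two grips, rising 7.5 mm per turn. The force then dropped to about −0.9 N, which matches the lid's weight alone, so the thread had let go before I lifted.
- **Placing:** The lid touched the board at the expected height with 4.6 N, at about (0.538, 0.114). I then opened the gripper and raised it clear.
- **Last picture:** The lid lies flat on the board, and the jar stands upright in its holder. The lemon and the other things in view look unmoved, and the gripper touches nothing. The glass, tin and shaker were outside that crop, so I did not recheck them.
- **Disagreement:** In the last check the scene camera's network placed the lid at (0.702, 0.076), which is where the garlic is. I ignored it because the top camera gave (0.549, 0.120), and both views in the picture show the lid on the board.

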